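Close a parts canister and turn its lock collar to the mark

ROBOT

A 6-joint arm with a two-finger parallel gripper is mounted at the origin on the work surface. World frame = base frame: x ahead of the robot, y to its left, z up, the work surface at z = 0. Lengths are in mm, angles in degrees, forces in N, time in s.
With the tool pointing down it reaches from about 250 to 725 mm from the base axis. Payload 4 kg.
Tool frame: the origin (TCP) lies at the very end of the fingers, on their centre line; the grasp point (between the pads) lies env.tcp_to_grasp behind it (env.tcp_to_grasp is the distance from the TCP to the grasp point, in mm); z points along the fingers, y is the line along which they close (so a half turn about z gives the same grasp; the last joint's range is limited). The gripper opens to 85 mm and grips with 20 to 120 N. Pads are 22 mm wide; open, the fingers measure 114 mm over their backs; the gripper's body (76 mm by 85 mm) begins 54 mm behind the grasp point. The pads swing forward as they close: fully open they stand 13 mm farther back than shut.
Start: joints at [74.141, 13.785, 0.286, 76.501, 0, 90], TCP at [136.638, 480.967, 231.306] pointing down, gripper open.
Joint ranges: [-155.79, 155.79], [-60.16, 107.12], [-62.33, 73.08], [-114, 123.19], [-81.49, 82.49], [-180, 180]. Speed limits (degrees/s): [159.86, 159.86, 180, 180, 180, 180].

INTERFACE

Orientations are given as [roll, pitch, yaw] about the fixed x, y, z axes, in that order (R = Rz(yaw) Ry(pitch) Rx(roll)).
In Python, from workcell import env gives the robot as it stands.
- The arm moves only by the shell command python3 -m creep 'ROWS' [OPENING] [FORCE]. ROWS is JSON, a list of rows, each an object with "translation": the shift along the tool's x, y, z in units of 25 mm (1.0 is 25 mm), a list of three; "twist": the turn about the tool's z in units of 6 degrees (1.0 is 6 degrees). In form: [{"translation": [dx, dy, dz], "twist": twist}, ...]. A call has 1 to 20 rows; each row shifts and turns the commanded pose from where the row before left it, along the tool's axes as they then stand; what a row does not reach is not made up. A row lasts 1/12 s, in which the tool goes at most 41.7 mm and 7.16 degrees, less where a joint would pass 70% of its speed; a pose out of reach is approached as far as the arm can. A call is refused whole if a number of a shift passes 1 or a number of a turn 1, either way. A call with a gripper value outside its range is refused whole. OPENING is the opening, from 0 (shut) to 1 (fully open), set as the call begins (- or left out, the last holds). The fingers move at their own pace and stop on an object; FORCE is the grip in N (left out, the last holds). Time passes only in rows, so rows that do not move let the fingers close. It gives the time, the measured TCP pose, the force, the opening and the grip force at its end, in the units of the state.
- env.read_state(): the state, without advancing time (a new reading comes with each control period).
- env.camera(name): name is "scene" or "top" or "wrist"; returns the picture (480x640x3 uint8, red, green, blue); there is no depth.
- env.get_calibration(name): a dict with "intrinsics" (3x3 intrinsics, pixels), "origin" and "orientation" of the camera in the world; the wrist camera has in their place "hand_eye" (4x4, takes a point from camera to tool coordinates, whose origin is the TCP and whose axes are the flange's). Camera axes: x right, y down, z forward; pixel columns grow to the right and rows downward; lengths in mm; the calibration is good to about 2 mm. A picture is of the moment at which its call begins: read the wrist's pose just before it. get_calibration takes no time and is no camera call.
- env.finish_job(): hands the job in; it is judged then, once.
Trained networks look in the newest picture that a camera, given by its name, has taken for a name from the list of things; names that differ only in an ending like _2 or _b are one class to them, and where a whole thing is asked for, a point or a joint stands for the part that bears it (a point fixed in the world has none). Each returns a list of dicts, best first, with "p" (0 to 1); they miss things now and then, are a little off and sometimes report something else, mostly with a low value. They report only what shows in the picture. A call takes as long as a camera call. They do not tell look-alikes from the thing itself.
- env.regions_of(name, camera): "mask" (480x640 bool, what is visible of it) and "at" ([row, column] in pixels, amid what is visible of it).
The state is a dict: "time": time; "joints": joint angles; "joint_velocities": joint speeds; "joint_torque": joint torques, N m; "ee_pos": TCP position; "eef_rot": TCP orientation; "contact_force": force on the tool from outside, world axes, zero at the start; "moment": the same for the moment, N m; "width": finger opening in mm; "gripper_force": force on a finger pad.
Only numpy, scipy, OpenCV 4.12 (cv2) and the standard library are available. Lean on these libraries where they do the work, as an engineer would, in place of code of your own. Each camera call takes 0.05 s, during which the arm holds its last target. There are 200 camera calls.

TASK

Close the canister: fetch the eared lid, which must be drawn right out from under the low bay's roof before its bar handle can be taken, and fit it fully home in the canister's mouth, narrow ear in the narrow slot (the slots stand a little off line, so feel for them). Only then turn the lock collar round to its stop at the locked mark, so that its tabs hold the lid down. Leave the handwheel, the sleeve and the blue bin where they are.

Things in the scene. Friction and masses are not known exactly. Their poses are not given: they have to be found in the camera images.
- lid: Loose aluminium lid: disc of 90 mm diameter with two ears, one each side, all 14 mm thick, 160 mm over the ears. Narrow ear (26 mm wide) along the lid's -x, wide ear (44 mm) along +x; both end 80 mm from the centre. 0.28 to 0.56 kg. Origin: centre of the underside, z up. Starts flat on the bench in the bay, the narrow ear about 35 mm out of the mouth.
- lid_ear (a point): Point to pinch on the narrow ear: 65 mm from the lid's centre along its -x, 7 mm above the underside.
- lid_handle (a point): Middle of the lid's dark steel bar handle, 37 mm above the lid's underside. The bar is 50 mm long (along the lid's x), 18 mm wide and stands on the disc, from 14 to 50 mm above the underside.
- bay: Fixed low bay of galvanised sheet without a floor, 170 mm deep, 152 mm wide inside, open only at its mouth. Origin: on the bench, middle of the mouth; +x points into the bay. Roof 62 to 66 mm above the bench: the handle under it cannot be taken from above. Corner posts at the mouth 80 mm high, reaching 90 mm to either side; red sleeves on the rear of the roof up to 104 mm.
- canister: Fixed round steel canister, 192 mm diameter. Origin: centre of its underside, on the bench; z up, x axis along the nominal line of the two slots in its mouth, narrow slot towards -x.
- mouth (a point): On the canister's axis, at the top of the aluminium seat ring in its mouth, 84 mm above the bench. The ring is 14 mm high on a floor 70 mm up; bore 95 mm; slots 30 mm wide (canister's -x) and 49 mm wide (+x). The slots stand up to 0.12 rad (7 deg) off the canister's x axis, either way, not measured. Home: lid's underside 70 mm up, ears flush with the ring; ears not in the slots: 14 mm higher.
- collar (a joint): Angle (rad) of the captive dark steel lock collar round the mouth, growing anticlockwise seen from above; 1.5 is the end stop and locked mark. Ring 176 mm inside, 208 mm outside, top 96 mm above the bench. Two inward tabs, 22 mm long, 87 to 93 mm up: clear of the slots below 0.65, over the ears at 1.5; they jam on a lid that is not home. Turning takes about 3 N at a peg.
- near_peg (a point): Middle of the top of an upright steel peg on the collar, 142 mm above the bench: 18 mm diameter, from 96 to 142 mm, 108 mm from the canister's axis. At joint value q it stands at angle q + 2.392 rad about the canister's z from its x axis. A small rib on the collar's outside is below it.
- far_peg (a point): The same point of the other, equal peg, half a turn round the collar.
- locked_mark (a point): Top of the dark raised rib on the canister's wall, 58 mm above the bench, 105 mm from the axis: the collar's small rib and near peg stand over it when locked.
- handwheel: Loose black handwheel, 110 mm diameter, 28 mm high, lying on the bench: a bystander. Origin: centre of the underside.
- sleeve: Loose red plastic sleeve, 58 mm high, on a 70 mm square flange: a bystander. Origin: centre of the underside.
- blue_bin: Loose blue bin, 110 x 80 x 75 mm high, beyond the work: a bystander. Origin: centre of the underside.
Things that resemble listed ones, but are neither listed nor needed, are in the scene too. Leave any green or yellow look-alike of the canister alone.

How it is judged (in metres and radians):
On the way, in this order (a step that is already met when the one before it is completed fails the run):
1. the lid is out of the bay (x of lid in the frame of bay below -0.02 m), for 0.1 s.
2. the lid lies fully home in the canister, narrow ear in the narrow slot, with the collar still open (z of lid in the frame of canister below 0.0745 m and horizontal distance between lid and canister below 0.007 m and angle between lid's own z axis and vertical below 0.06 rad and x of lid_ear in the frame of canister below -0.05 m and value of joint collar below 0.75 rad), for 0.2 s.
3. the collar is turned to its locked mark (z of lid in the frame of canister below 0.0745 m and horizontal distance between lid and canister below 0.007 m and angle between lid's own z axis and vertical below 0.06 rad and x of lid_ear in the frame of canister below -0.05 m and value of joint collar above 1.44 rad), for 0.2 s.
At the end, for the whole second after the job is handed in: The lid lies home in the canister at rest (underside less than 74.5 mm above the canister's origin, within 7 mm of its axis, tilted less than 0.06 rad, narrow ear on the canister's -x side) and the collar is past 1.44 rad (stop at 1.5) (all of step 3 and linear speed of lid below 0.02 m/s); the robot touches nothing.
It fails at once if a bystander (handwheel, sleeve, blue bin) is moved more than 30 mm (distance of any of handwheel, sleeve, blue_bin from where it was at the start of the episode above 0.03 m).
It also fails if it takes over 72 s, if anything falls off the work surface, if the arm or the gripper's body presses on something with over 40 N, if the wrist force passes 120 N, or if a joint passes its speed limit or range.

## Working session

There is one attempt and no reset: what is moved stays moved. The work goes in short steps, Python scripts to look and compute and a shell command to move; the robot and the scene stay as the last step left them, time stands still between calls to the robot, and variables do not carry over. Pictures are saved under pics/ and viewed, at most 10 in all, crops included, and the job is handed in when it is done.

```bash
mkdir -p pics; ls; cat > h.py <<'E'
import numpy as np,cv2
from workcell import env
from scipy.spatial.transform import Rotation as R
def cam(name):
    c=env.get_calibration(name);K=np.array(c['intrinsics'],float)
    if 'hand_eye' in c:
        s=env.read_state();T=np.eye(4);T[:3,:3]=R.from_euler('xyz',s['eef_rot'],degrees=True).as_matrix();T[:3,3]=s['ee_pos']
        M=T@np.array(c['hand_eye']);return K,M[:3,:3],M[:3,3]
    o=np.array(c['orientation'],float)
    return K,(o if o.shape==(3,3) else R.from_euler('xyz',o,degrees=True).as_matrix()),np.array(c['origin'],float)
def back(C,rc,z):
    K,Rm,o=C;d=Rm@np.linalg.inv(K)@np.array([rc[1],rc[0],1.]);return o+d*(z-o[2])/d[2]
def proj(C,p):
    K,Rm,o=C;q=K@(Rm.T@(np.array(p,float)-o));return q[1]/q[2],q[0]/q[2]
def snap(name,fn=None):
    C=cam(name);im=env.camera(name)
    if fn: cv2.imwrite('pics/'+fn,cv2.cvtColor(im,cv2.COLOR_RGB2BGR))
    return C,im
E
python3 - <<'E'
from h import *
print(env.get_calibration('top'),env.get_calibration('wrist'),env.tcp_to_grasp)
Z={'lid':14,'lid_ear':14,'lid_handle':50,'bay':66,'canister':84,'collar':96,'near_peg':142,'far_peg':142,'locked_mark':58,'handwheel':28,'sleeve':58,'blue_bin':75}
C,_=snap('top','top.png')
C2,_=snap('scene','scene.png')
for n in Z:
    for c,CC in (('top',C),('scene',C2)):
        for d in env.regions_of(n,c)[:3]:
            print(n,c,round(d['p'],2),np.round(d['at']),d['mask'].sum(),np.round(back(CC,d['at'],Z[n])))
print(env.read_state())
E
```

```text
pics
{'intrinsics': array([[521.15952821,   0.        , 322.07519279],
       [  0.        , 521.15952821, 243.44476575],
       [  0.        ,   0.        ,   1.        ]]), 'origin': array([ 368.63460597,   46.55183105, 1412.44624808]), 'orientation': array([-1.73335811e+02, -1.63273204e-01, -8.86606434e+01])} {'intrinsics': array([[388.27318946,   0.        , 319.04604243],
       [  0.        , 388.27318946, 247.65247837],
       [  0.        ,   0.        ,   1.        ]]), 'hand_eye': array([[ 1.67747800e-04, -9.65297884e-01, -2.61151235e-01,
         6.69355237e+01],
       [ 9.99999972e-01,  1.18640383e-04,  2.03807132e-04,
         8.66664582e-02],
       [-1.65751510e-04, -2.61151262e-01,  9.65297877e-01,
        -1.41585934e+02],
       [ 0.00000000e+00,  0.00000000e+00,  0.00000000e+00,
         1.00000000e+00]])} 18.700000000000003
lid_ear top 0.63 [241. 411.] 153 [ 544. -194.   14.]
lid_ear scene 0.23 [205. 197.] 487 [ 436. -479.   14.]
lid_handle top 0.54 [242. 415.] 138 [ 537. -197.   50.]
bay top 0.86 [206. 412.] 4098 [ 631. -187.   66.]
bay scene 0.56 [261. 227.] 37
[... 2027 characters left out ...]
5.  75.]
{'time': 1.3, 'joints': array([ 7.41400159e+01,  1.37859539e+01,  2.88510732e-01,  7.64998811e+01,
       -2.02263852e-04,  8.99998459e+01]), 'joint_velocities': array([ 0.06633167, -0.04327409,  0.02192364, -0.09267672, -0.00682362,
       -0.06716985]), 'joint_torque': array([ 1.32444875e-03, -3.72214830e+01,  2.52688694e+01,  1.18902492e-03,
        6.86427938e-05,  5.61908919e-06]), 'ee_pos': array([136.65211414, 480.99179109, 231.31488402]), 'eef_rot': array([1.79997324e+02, 2.02271047e-04, 1.64140170e+02]), 'contact_force': array([-0.1842786 , -0.01888686,  0.44238305]), 'moment': array([ 0.0280007 , -0.05746034,  0.00802112]), 'gripper_force': 0.0, 'width': 85.44533746040125}
```

```bash
python3 - <<'E'
import cv2
a=cv2.imread('pics/top.png'); cv2.imwrite('pics/a.png',cv2.resize(a[130:400,160:480],(800,600)[:2] and (800,600)))
cv2.imwrite('pics/top_big.png',cv2.resize(a,(800,600)))
E
```

```text
(no output)
```

View pics/top_big.png

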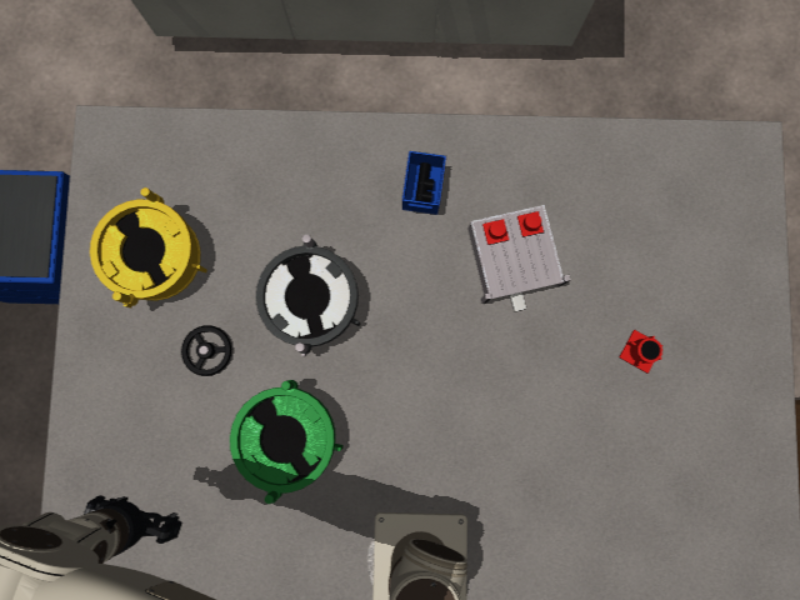

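View pics/a.png

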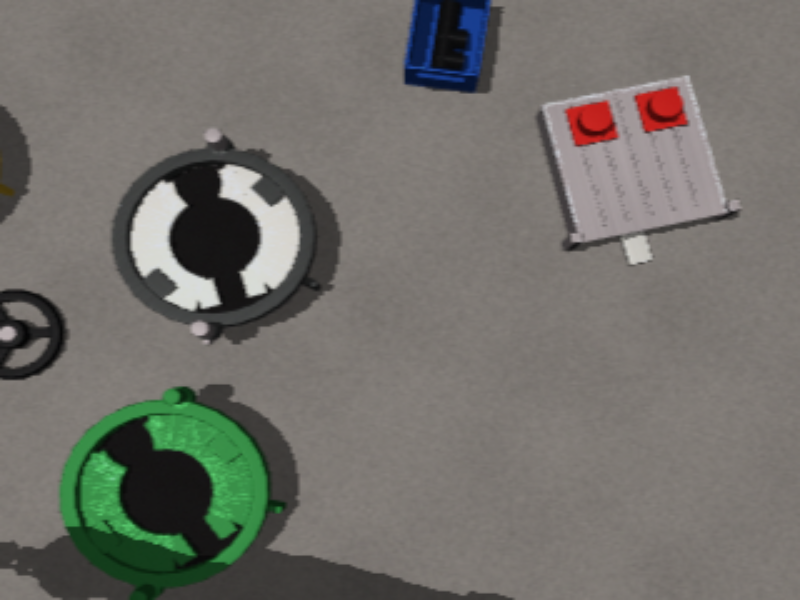

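The top view shows the white canister at the centre (pixel 245,237 full-res), its locked-mark rib at right, the narrow slot towards the robot, and the lid's ear poking out of the bay at (415,242). The yellow and green ones are look-alikes. I'll turn the tool to yaw 14° and go over the canister.

```bash
python3 -m creep '[{"translation":[0,0,0],"twist":1},{"translation":[0,0,0],"twist":1},{"translation":[0,0,0],"twist":1},{"translation":[0,0,0],"twist":1},{"translation":[0,0,0],"twist":1},{"translation":[0,0,0],"twist":1},{"translation":[0,0,0],"twist":1},{"translation":[0,0,0],"twist":1},{"translation":[0,0,0],"twist":1},{"translation":[0,0,0],"twist":1},{"translation":[0,0,0],"twist":1},{"translation":[0,0,0],"twist":1},{"translation":[0,0,0],"twist":1},{"translation":[0,0,0],"twist":1},{"translation":[0,0,0],"twist":1},{"translation":[0,0,0],"twist":1},{"translation":[0,0,0],"twist":1},{"translation":[0,0,0],"twist":1},{"translation":[0,0,0],"twist":1},{"translation":[0,0,0],"twist":1}]' 1
python3 -m creep '[{"translation":[0,0,0],"twist":1},{"translation":[0,0,0],"twist":1},{"translation":[0,0,0],"twist":1},{"translation":[0,0,0],"twist":1},{"translation":[0,0,0],"twist":1},{"translation":[0.94,0.92,0],"twist":0},{"translation":[0.94,0.92,0],"twist":0},{"translation":[0.94,0.92,0],"twist":0},{"translation":[0.94,0.92,0],"twist":0},{"translation":[0.94,0.92,0],"twist":0},{"translation":[0.94,0.92,0],"twist":0},{"translation":[0.94,0.92,0],"twist":0},{"translation":[0.94,0.92,0],"twist":0},{"translation":[0.94,0.92,0],"twist":0},{"translation":[0.94,0.92,0],"twist":0},{"translation":[0.94,0.92,0],"twist":0},{"translation":[0.94,0.92,0],"twist":0},{"translation":[0.94,0.92,0],"twist":0},{"translation":[0.94,0.92,0],"twist":0}]'
python3 -m creep '[{"translation":[0,0,0],"twist":0},{"translation":[0,0,0],"twist":0},{"translation":[0,0,0],"twist":0}]'
python3 - <<'E'
from h import *
C,im=snap('wrist','w1.png')
im=cv2.cvtColor(im,cv2.COLOR_RGB2BGR)
cv2.imwrite('pics/w1.png',im);np.savez('w1.npz',K=C[0],R=C[1],o=C[2])
for d in env.regions_of('canister','wrist')[:2]: print(d['p'],d['at'],back(C,d['at'],84))
E
```

```text
time: 2.97
ee_pos: [256.2, 419.1, 231.5]
eef_rot: [-173.9, 1.4, 54.8]
contact_force: [1.3, 0.1, -0.1]
width: 85.4
gripper_force: 0.0
time: 4.55
ee_pos: [742.8, 244.4, 115.8]
eef_rot: [-169.5, 3.9, 35.5]
contact_force: [-0.2, -0.1, -0.3]
width: 85.5
gripper_force: 0.0
time: 4.8
ee_pos: [744.8, 246.6, 125.7]
eef_rot: [-169.8, 3.2, 35.5]
contact_force: [-0.3, -0.4, 0.6]
width: 85.6
gripper_force: 0.0
0.77 [119.3, 3.7] [706.20979102 429.33095878  84.        ]
0.61 [381.6, 235.4] [653.95979344 252.8820308   84.        ]
```

View pics/w1.png

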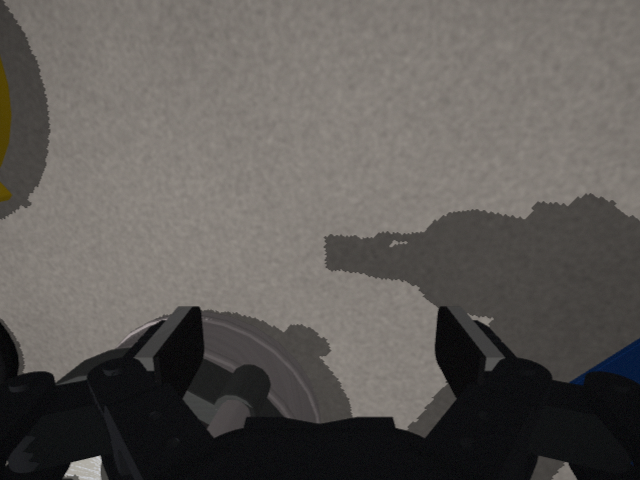

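The drift shows that a twist row doesn't turn about the TCP alone. I'll probe with single rows before going on (picture: canister partly hidden at the bottom; tool overshot beyond it, tilted).

```bash
python3 -m creep '[{"translation":[0,0,-1],"twist":0},{"translation":[0,0,-1],"twist":0},{"translation":[0,0,-1],"twist":0},{"translation":[0,0,-1],"twist":0},{"translation":[0,0,0],"twist":0},{"translation":[0,0,0],"twist":0}]'
python3 -m creep '[{"translation":[-1,0,0],"twist":0},{"translation":[-1,0,0],"twist":0},{"translation":[-1,0,0],"twist":0},{"translation":[-1,0,0],"twist":0},{"translation":[0,0,0],"twist":0},{"translation":[0,0,0],"twist":0}]'
python3 -m creep '[{"translation":[0,0,0],"twist":1},{"translation":[0,0,0],"twist":0},{"translation":[0,0,0],"twist":0}]'
python3 -m creep '[{"translation":[0,0,0],"twist":1},{"translation":[0,0,0],"twist":0},{"translation":[0,0,0],"twist":0}]'
python3 -c "
from h import *
print(env.read_state())"
```

```text
time: 5.4
ee_pos: [728.0, 228.0, 213.1]
eef_rot: [-170.5, 1.2, 35.3]
contact_force: [-0.1, -0.6, -0.2]
width: 85.2
gripper_force: 0.0
time: 5.9
ee_pos: [651.1, 173.0, 212.1]
eef_rot: [-170.4, 1.5, 35.2]
contact_force: [-0.3, 0.5, 0.1]
width: 85.5
gripper_force: 0.0
time: 6.15
ee_pos: [653.5, 174.1, 211.9]
eef_rot: [-170.6, 2.3, 29.5]
contact_force: [-0.6, 0.3, 0.5]
width: 85.3
gripper_force: 0.0
time: 6.4
ee_pos: [652.8, 173.6, 211.5]
eef_rot: [-170.9, 3.4, 23.6]
contact_force: [0.5, 0.3, -0.1]
width: 85.1
gripper_force: 0.0
{'time': 6.4, 'joints': array([ 11.22758695,  40.34499122,  38.43655452,  93.3361924 ,
         8.17578856, 167.53597816]), 'joint_velocities': array([-0.16746303, -0.36061695, -0.61358016,  0.01116024, -0.09587708,
        0.13089791]), 'joint_torque': array([ 5.15899941e-03, -5.76976776e+01,  2.52321374e+01,  6.85821678e-01,
        4.56337938e-01,  8.36741924e-02]), 'ee_pos': array([652.7633075 , 173.58035452, 211.50192136]), 'eef_rot': array([-170.89299219,    3.36459968,   23.58456019]), 'contact_force': array([ 0.51014573,  0.32841177, -0.1472518 ]), 'moment': array([-0.10875943, -0.10584126, -0.04911846]), 'gripper_force': 0.0, 'width': 85.13644593668906}
```

```bash
cat >> h.py <<'E'
def units(target,yaw=None):
    s=env.read_state();e=list(s['eef_rot'])
    if yaw is not None: e[2]=yaw
    u=R.from_euler('xyz',e,degrees=True).as_matrix().T@(np.array(target,float)-s['ee_pos'])/25
    j=s['joints'];print('units',np.round(u,2),'minrows',np.abs(u).max(),'tcp',np.round(s['ee_pos'],1),'rpy',np.round(s['eef_rot'],2),'j',np.round(j,1),'sum',round(j[1]-j[2]+j[3],2),'F',np.round(s['contact_force'],1),'w',round(s['width'],1),'g',round(s['gripper_force'],1),'t',s['time'])
    return u
E
python3 -c "
from h import *
print(units([470,-487,240])/30)"
```

```text
units [-17.31  21.    -3.49] minrows 21.003082094392788 tcp [652.8 173.6 211.5] rpy [-170.89    3.36   23.58] j [ 11.2  40.3  38.4  93.3   8.2 167.5] sum 95.24 F [ 0.5  0.3 -0.1] w 85.1 g 0.0 t 6.4
[-0.57696668  0.70010274 -0.11642164]
```

```bash
python3 -m creep '[{"translation":[-0.58,0.7,-0.12],"twist":0},{"translation":[-0.58,0.7,-0.12],"twist":0},{"translation":[-0.58,0.7,-0.12],"twist":0},{"translation":[-0.58,0.7,-0.12],"twist":0},{"translation":[-0.58,0.7,-0.12],"twist":0},{"translation":[-0.58,0.7,-0.12],"twist":0},{"translation":[-0.58,0.7,-0.12],"twist":0},{"translation":[-0.58,0.7,-0.12],"twist":0},{"translation":[-0.58,0.7,-0.12],"twist":0},{"translation":[-0.58,0.7,-0.12],"twist":0},{"translation":[-0.58,0.7,-0.12],"twist":0},{"translation":[-0.58,0.7,-0.12],"twist":0},{"translation":[-0.58,0.7,-0.12],"twist":0},{"translation":[-0.58,0.7,-0.12],"twist":0},{"translation":[-0.58,0.7,-0.12],"twist":0},{"translation":[-0.58,0.7,-0.12],"twist":0},{"translation":[-0.58,0.7,-0.12],"twist":0},{"translation":[-0.58,0.7,-0.12],"twist":0},{"translation":[-0.58,0.7,-0.12],"twist":0},{"translation":[-0.58,0.7,-0.12],"twist":0}]'
python3 -m creep '[{"translation":[-0.58,0.7,-0.12],"twist":0},{"translation":[-0.58,0.7,-0.12],"twist":0},{"translation":[-0.58,0.7,-0.12],"twist":0},{"translation":[-0.58,0.7,-0.12],"twist":0},{"translation":[-0.58,0.7,-0.12],"twist":0},{"translation":[-0.58,0.7,-0.12],"twist":0},{"translation":[-0.58,0.7,-0.12],"twist":0},{"translation":[-0.58,0.7,-0.12],"twist":0},{"translation":[-0.58,0.7,-0.12],"twist":0},{"translation":[-0.58,0.7,-0.12],"twist":0},{"translation":[0,0,0],"twist":0}]'
python3 -c "
from h import *
s=env.read_state();p=np.array(s['ee_pos']);r=p[:2]/np.linalg.norm(p[:2])
print(units([p[0]+100*r[0],p[1]+100*r[1],p[2]]))"
```

```text
time: 8.07
ee_pos: [527.4, -268.8, 233.2]
eef_rot: [-170.9, 3.4, 23.5]
contact_force: [0.6, 0.1, -0.6]
width: 85.5
gripper_force: 0.0
time: 8.98
ee_pos: [462.9, -492.2, 242.3]
eef_rot: [-170.9, 3.5, 23.3]
contact_force: [-0.6, -0.2, 0.2]
width: 85.2
gripper_force: 0.0
units [ 1.36  3.7  -0.67] minrows 3.6993224005781595 tcp [ 462.9 -492.2  242.3] rpy [-170.94    3.48   23.26] j [-4.670e+01  4.640e+01  5.410e+01  1.074e+02 -1.000e-01  1.103e+02] sum 99.7 F [-0.6 -0.2  0.2] w 85.2 g 0.0 t 8.9833
[ 1.36423593  3.6993224  -0.67370179]
```

```bash
python3 -m creep '[{"translation":[0.34,0.92,-0.17],"twist":0},{"translation":[0.34,0.92,-0.17],"twist":0},{"translation":[0.34,0.92,-0.17],"twist":0},{"translation":[0.34,0.92,-0.17],"twist":0},{"translation":[0,0,0],"twist":0}]'
python3 -c "
from h import *
units([0,0,0])"
python3 -m creep '[{"translation":[0.34,0.92,-0.17],"twist":0},{"translation":[0.34,0.92,-0.17],"twist":0},{"translation":[0,0,0],"twist":0}]'
python3 -c "
from h import *
units([0,0,0])"
```

```text
time: 9.4
ee_pos: [507.0, -532.1, 223.2]
eef_rot: [-173.0, 2.6, 23.3]
contact_force: [-0.5, -0.2, 1.1]
width: 85.5
gripper_force: 0.0
units [ -9.76 -26.22  12.69] minrows 26.222141403363256 tcp [ 507.  -532.1  223.2] rpy [-172.97    2.64   23.35] j [-46.4  57.   73.  113.5  -0.  110.4] sum 97.51 F [-0.5 -0.2  1.1] w 85.5 g 0.0 t 9.4
time: 9.65
ee_pos: [519.5, -545.9, 213.0]
eef_rot: [-174.9, 1.9, 23.2]
contact_force: [0.5, 0.4, -0.9]
width: 85.7
gripper_force: 0.0
units [-10.2  -27.36  11.35] minrows 27.356983059043667 tcp [ 519.5 -545.9  213. ] rpy [-174.9     1.94   23.2 ] j [-46.4  57.7  73.  110.8  -0.  110.5] sum 95.45 F [ 0.5  0.4 -0.9] w 85.7 g 0.0 t 9.65
```

```bash
python3 -m creep '[{"translation":[0.34,0.93,-0.17],"twist":0},{"translation":[0.34,0.93,-0.15],"twist":0},{"translation":[0.35,0.93,-0.15],"twist":0},{"translation":[0.35,0.93,-0.12],"twist":0},{"translation":[0,0,0],"twist":0}]'
python3 -c "
from h import *
units([0,0,0])"
```

```text
time: 10.07
ee_pos: [544.0, -572.4, 188.5]
eef_rot: [-178.3, 0.7, 23.1]
contact_force: [0.2, 0.1, -0.1]
width: 85.5
gripper_force: 0.0
units [-10.95 -29.36   8.53] minrows 29.357499121559577 tcp [ 544.  -572.4  188.5] rpy [-178.32    0.67   23.09] j [-46.4  59.3  73.  105.5  -0.  110.5] sum 91.81 F [ 0.2  0.1 -0.1] w 85.5 g 0.0 t 10.0667
```

```bash
python3 -m creep '[{"translation":[0.36,0.93,0],"twist":0},{"translation":[0.36,0.93,0],"twist":0},{"translation":[0,0,0],"twist":0}]'
python3 -c "
from h import *
units([0,0,0])"
```

```text
time: 10.32
ee_pos: [557.5, -585.6, 173.9]
eef_rot: [180.0, 0.0, 23.1]
contact_force: [0.5, 0.1, -0.4]
width: 85.1
gripper_force: 0.0
units [-11.32 -30.29   6.96] minrows 30.291329956690674 tcp [ 557.5 -585.6  173.9] rpy [1.800e+02 4.000e-02 2.308e+01] j [-46.4  60.3  73.  102.7  -0.  110.5] sum 90.01 F [ 0.5  0.1 -0.4] w 85.1 g 0.0 t 10.3167
```

```bash
python3 -m creep '[{"translation":[0.29,-0.91,-0.12],"twist":0},{"translation":[0.29,-0.91,-0.12],"twist":0},{"translation":[0.29,-0.91,-0.12],"twist":0},{"translation":[0.29,-0.91,-0.12],"twist":0},{"translation":[0.29,-0.91,-0.12],"twist":0},{"translation":[0.29,-0.91,-0.12],"twist":0},{"translation":[0.29,-0.91,-0.12],"twist":0},{"translation":[0.29,-0.91,-0.12],"twist":0},{"translation":[0.29,-0.91,-0.12],"twist":0},{"translation":[0.29,-0.91,-0.12],"twist":0},{"translation":[0.29,-0.91,-0.12],"twist":0},{"translation":[0.29,-0.91,-0.12],"twist":0},{"translation":[0.29,-0.91,-0.12],"twist":0},{"translation":[0.29,-0.91,-0.12],"twist":0},{"translation":[0.29,-0.91,-0.12],"twist":0},{"translation":[0.29,-0.91,-0.12],"twist":0},{"translation":[0,0,0],"twist":-1},{"translation":[0,0,0],"twist":-1},{"translation":[0,0,0],"twist":-1},{"translation":[0,0,0],"twist":-1}]' 1
python3 -m creep '[{"translation":[0,0,0],"twist":-1},{"translation":[0,0,0],"twist":-1},{"translation":[0,0,0],"twist":-1},{"translation":[0,0,0],"twist":-1},{"translation":[0,0,0],"twist":-1},{"translation":[0,0,0],"twist":-1},{"translation":[0,0,0],"twist":-1},{"translation":[0,0,0],"twist":-1},{"translation":[0,0,0],"twist":-1},{"translation":[0,0,0],"twist":-1},{"translation":[0,0,0],"twist":-1},{"translation":[0,0,0],"twist":-1},{"translation":[0,0,0],"twist":-1},{"translation":[0,0,0],"twist":-1},{"translation":[0,0,0],"twist":-1},{"translation":[0,0,0],"twist":-1},{"translation":[0,0,0],"twist":-1},{"translation":[0,0,0],"twist":-1},{"translation":[0,0,0],"twist":-1},{"translation":[0,0,0],"twist":-1}]'
python3 -m creep '[{"translation":[0,0,0],"twist":-1},{"translation":[0,0,0],"twist":-1},{"translation":[0,0,0],"twist":-1},{"translation":[0,0,0],"twist":-1},{"translation":[0,0,0],"twist":-0.4},{"translation":[0,0,0],"twist":0},{"translation":[0,0,0],"twist":0}]'
python3 - <<'E'
from h import *
units([0,0,0])
C,im=snap('wrist','w2.png');np.savez('w2.npz',K=C[0],R=C[1],o=C[2])
for n,z in (('lid_ear',7),('lid',14),('bay',66)):
  for d in env.regions_of(n,'wrist')[:2]:
    print(n,d['p'],d['at'],d['mask'].sum(),back(C,d['at'],z))
    if n=='lid' or n=='lid_ear':
        ys,xs=np.nonzero(d['mask']);r=cv2.minAreaRect(np.c_[xs,ys].astype(np.float32));b=cv2.boxPoints(r);print([np.round(back(C,(p[1],p[0]),14)[:2],1) for p in b])
E
```

```text
time: 11.98
ee_pos: [521.6, -206.5, 224.3]
eef_rot: [179.9, 0.0, 47.4]
contact_force: [-0.3, -0.4, 0.4]
width: 85.2
gripper_force: 0.0
time: 13.65
ee_pos: [521.5, -206.8, 224.1]
eef_rot: [-179.9, 0.1, 167.4]
contact_force: [-1.0, 0.6, 0.5]
width: 85.5
gripper_force: 0.0
time: 14.23
ee_pos: [521.6, -206.9, 223.9]
eef_rot: [-179.9, 0.0, -166.6]
contact_force: [0.1, -0.4, -0.5]
width: 85.4
gripper_force: 0.0
units [18.38 12.9   8.92] minrows 18.380846350272996 tcp [ 521.6 -206.9  223.9] rpy [-1.799e+02  2.000e-02 -1.666e+02] j [-21.6  20.9   9.   78.   -0.1 -35. ] sum 89.92 F [ 0.1 -0.4 -0.5] w 85.4 g 0.0 t 14.2333
lid_ear 0.75 [255.8, 318.9] 1957 [ 558.97523288 -197.89422358    7.        ]
[array([ 532.2, -234.5]), array([ 517.3, -171.7]), array([ 567.1, -158.5]), array([ 582.7, -223.6])]
lid 0.9 [254.9, 321.1] 1909 [ 555.62992767 -196.54446737   14.        ]
[array([ 582.7, -223.6]), array([ 532.2, -234.5]), array([ 517.5, -172.6]), array([ 567.3, -159.4])]
bay 0.79 [341.2, 305.5] 28361 [ 618.7619495  -195.29291181   66.        ]
```

View pics/w2.png

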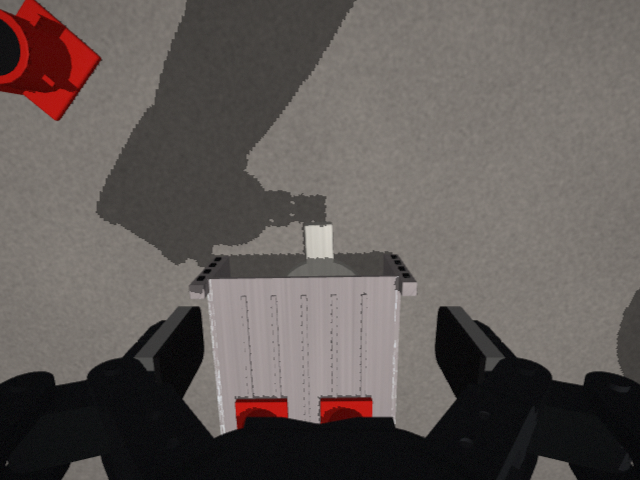

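The wrist view shows the ear end at about (318,225), pointing nearly straight up the image, and the bay roof edge at row 278. Segment the ear exactly.

```bash
cat > c.py <<'E'
from h import *
f=np.load('w2.npz');C=(f['K'],f['R'],f['o']);im=cv2.imread('pics/w2.png').astype(int)
g=im.min(2)
L=[];Rr=[];
for r in range(228,256,3):
    c=np.nonzero(g[r,290:350]>185)[0]
    if len(c)>10:
        L.append(back(C,(r,290+c.min()-.5),14)[:2]);Rr.append(back(C,(r,290+c.max()+.5),14)[:2]);
L=np.array(L);Rr=np.array(Rr);m=(L+Rr)/2
print('width',np.linalg.norm(L-Rr,axis=1).round(1)); 
v=cv2.fitLine(m.astype(np.float32),cv2.DIST_L2,0,.01,.01).ravel();
if v[0]<0:v[:2]*=-1
ang=np.degrees(np.arctan2(v[1],v[0]))
col=g[:, 318];t=np.nonzero(col[200:250]>185)[0].min()+200-.5
e=back(C,(t,318),14)[:2];d=v[:2];e=v[2:]+d*((e-v[2:])@d)
print('ang',ang,'end',e,'ear65',e+15*d,'centre',e+80*d,'row',t)
p=np.array([back(C,q,80)[:2] for q in ((283,197),(285,410))]);w=p[1]-p[0];print('posts',p,np.degrees(np.arctan2(w[1],w[0])),np.linalg.norm(w))
q=[back(C,x,66)[:2] for x in ((278,210),(277,400))];print('roof edge',q)
E
python3 c.py
```

```text
width [24.1 23.2 23.2 23.3 23.3 18.7 22.5 18.8 17.9 17.9]
ang 21.202642 end [ 528.84866744 -206.05128575] ear65 [ 542.83327419 -200.62627173] centre [ 603.43323928 -177.11787702] row 225.5
posts [[ 581.77173605 -290.2300551 ]
 [ 544.66638644 -127.9302191 ]] 102.87776744102187 166.48736809281155
roof edge [array([ 581.14676663, -283.92343156]), array([ 544.23988056, -133.28903659])]
```

```bash
python3 - <<'E'
from h import *
f=np.load('w2.npz');C=(f['K'],f['R'],f['o']);im=cv2.imread('pics/w2.png').astype(int)
for r in (227,233,240,247,254): print(r,im[r,298:342].min(1))
E
```

```text
227 [123 122 121 104  74  70 108 162 186 187 188 187 187 191 193 193 192 190
 192 192 195 192 185 183 181 187 196 200 202 202 198 201 201 183 147 123
 123 120 115 115 115 118 121 119]
233 [121 119 119 120 101  67  81 135 175 188 187 185 184 187 192 192 191 192
 189 190 193 196 195 194 190 191 194 196 200 200 198 199 200 191 148 107
 116 119 119 119 115 115 116 118]
240 [123 121 118 116 119 100  67 114 167 187 187 186 182 186 190 190 189 188
 191 190 193 193 193 191 190 187 189 193 198 200 195 195 198 190 147 108
 120 121 122 122 123 123 123 123]
247 [125 124 123 124 124 103  68 107 156 182 185 186 183 182 187 190 187 187
 187 188 190 191 192 192 188 186 187 191 195 195 195 193 196 190 153 113
 117 116 117 120 122 123 122 119]
254 [ 68  73  78  77  75  97  96  70 124 170 181 184 182 182 183 187 186 185
 185 187 187 189 191 189 186 184 185 189 191 194 193 191 193 191 173 123
  71  78  79  73  66  64  66  65]
```

```bash
python3 - <<'E'
from h import *
f=np.load('w2.npz');C=(f['K'],f['R'],f['o'])
P=lambda r,c:back(C,(r,c),14)[:2]
a=(P(227,304.8)+P(227,332))/2;b=(P(254,306.5)+P(254,332.7))/2
print(np.linalg.norm(P(227,304.8)-P(227,332)))
d=(b-a)/np.linalg.norm(b-a);e=P(224,318.3)
print('ang',np.degrees(np.arctan2(d[1],d[0])),'end',e,'ear65',e+15*d,'c',e+80*d)
t=e+13*d
units([t[0],t[1],50]);units([t[0],t[1],3])
E
```

```text
25.147057821470643
ang 15.878822669896953 end [ 527.36191012 -205.98305425] ear65 [ 541.78954767 -201.87899834] c [ 604.30931037 -184.0947561 ]
units [-0.75  0.02  6.94] minrows 6.94076698923377 tcp [ 521.6 -206.9  223.5] rpy [-1.7990e+02  1.0000e-02 -1.6656e+02] j [-21.6  20.9   9.   78.   -0.1 -35. ] sum 89.94 F [-0.2 -0.5 -0.9] w 85.3 g 0.0 t 14.4333
units [-0.75  0.02  8.82] minrows 8.820764326752217 tcp [ 521.6 -206.9  223.5] rpy [-1.7990e+02  1.0000e-02 -1.6656e+02] j [-21.6  20.9   9.   78.   -0.1 -35. ] sum 89.94 F [-0.2 -0.5 -0.9] w 85.3 g 0.0 t 14.4333
```

```bash
python3 -m creep '[{"translation":[-0.25,0,1],"twist":-0.25},{"translation":[-0.25,0,1],"twist":0},{"translation":[-0.25,0,1],"twist":0},{"translation":[0,0,1],"twist":0},{"translation":[0,0,1],"twist":0},{"translation":[0,0,1],"twist":0},{"translation":[0,0,1],"twist":0},{"translation":[0,0,0.9],"twist":0},{"translation":[0,0,0.5],"twist":0},{"translation":[0,0,0.3],"twist":0},{"translation":[0,0,0.05],"twist":0},{"translation":[0,0,0],"twist":0},{"translation":[0,0,0],"twist":0}]' 1
python3 -m creep '[{"translation":[0,0,0],"twist":0},{"translation":[0,0,0],"twist":0},{"translation":[0,0,0],"twist":0},{"translation":[0,0,0],"twist":0},{"translation":[0,0,0],"twist":0},{"translation":[0,0,0],"twist":0},{"translation":[0,0,0],"twist":0},{"translation":[0,0,0],"twist":0}]' 0 60
```

```text
time: 15.52
ee_pos: [540.9, -202.9, 5.7]
eef_rot: [-179.8, 0.1, -165.0]
contact_force: [-0.3, -0.3, -0.4]
width: 85.3
gripper_force: 0.0
time: 16.18
ee_pos: [540.2, -202.7, 5.3]
eef_rot: [-179.9, 0.0, -165.0]
contact_force: [-1.3, 1.0, 6.1]
width: 24.4
gripper_force: 59.7
```

```bash
python3 -m creep '[{"translation":[0.3,0.01,0],"twist":0},{"translation":[0.6,0.02,0],"twist":0},{"translation":[0.7,0.02,0],"twist":0},{"translation":[0.7,0.02,0],"twist":0},{"translation":[0.7,0.02,0],"twist":0},{"translation":[0.7,0.02,0],"twist":0},{"translation":[0.7,0.02,0],"twist":0},{"translation":[0.7,0.02,0],"twist":0},{"translation":[0.5,0.02,0],"twist":0},{"translation":[0.2,0,0],"twist":0},{"translation":[0,0,0],"twist":0}]'
python3 -m creep '[{"translation":[0,0,0],"twist":0},{"translation":[0,0,0],"twist":0},{"translation":[0,0,0],"twist":0},{"translation":[0,0,-0.5],"twist":0},{"translation":[0,0,-1],"twist":0},{"translation":[0,0,-1],"twist":0},{"translation":[0,0,-1],"twist":0},{"translation":[-0.5,0,-1],"twist":0},{"translation":[-0.5,0,-1],"twist":0},{"translation":[0,0,-1],"twist":0},{"translation":[0,0,0],"twist":0},{"translation":[0,0,0],"twist":0}]' 1
python3 - <<'E'
from h import *
C,im=snap('wrist','w3.png');np.savez('w3.npz',K=C[0],R=C[1],o=C[2])
for n,z in (('lid_ear',14),('lid_handle',50)):
  for d in env.regions_of(n,'wrist')[:2]:
    print(n,d['p'],d['at'],d['mask'].sum(),back(C,d['at'],z))
units([0,0,0])
E
```

```text
time: 17.1
ee_pos: [398.0, -236.5, 5.2]
eef_rot: [-179.9, 0.0, -165.1]
contact_force: [-1.7, 0.7, 7.6]
width: 24.0
gripper_force: 60.2
time: 18.1
ee_pos: [423.7, -229.4, 168.0]
eef_rot: [-179.8, 0.1, -165.0]
contact_force: [0.5, 0.6, -0.4]
width: 85.2
gripper_force: 0.0
lid_ear 0.67 [277.1, 320.7] 12694 [ 460.09889566 -218.17948371   14.        ]
lid_handle 0.96 [279.8, 322.1] 12933 [ 449.45072491 -220.05241059   50.        ]
units [13.91 13.19  6.67] minrows 13.909428301141169 tcp [ 421.6 -228.5  165.5] rpy [ 1.7996e+02 -1.5000e-01 -1.6502e+02] j [-28.4  13.9  -9.7  66.6  -0.1 -43.4] sum 90.14 F [ 0.3  0.1 -0.6] w 85.3 g 0.0 t 18.25
```

View pics/w3.png

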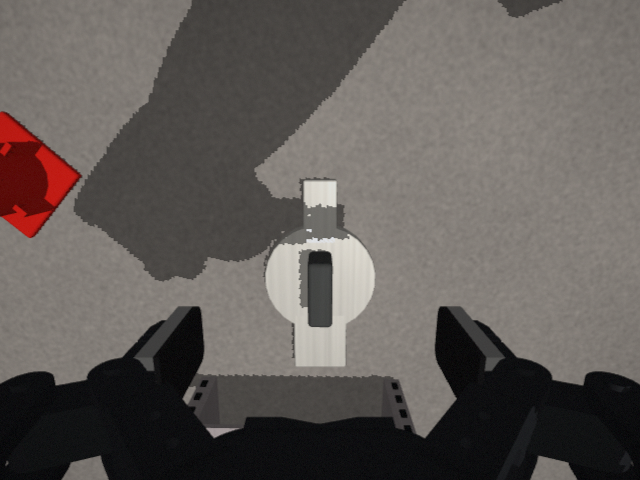

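The lid lies clear of the bay; handle top face spans about rows 263–327, columns 309–331, ear end at row 180.

```bash
python3 - <<'E'
from h import *
f=np.load('w3.npz');C=(f['K'],f['R'],f['o'])
P=lambda r,c,z:back(C,(r,c),z)[:2]
a=P(263,320,50);b=P(327,320,50);print(np.linalg.norm(b-a),'handle mid',(a+b)/2)
e1=P(180.5,319.7,14);e2=P(366,320,14);d=e2-e1;print(np.linalg.norm(d),'lid mid',(e1+e2)/2,np.degrees(np.arctan2(d[1],d[0])))
im=cv2.imread('pics/w3.png').min(2).astype(int)
for r in (190,200,340,350,360): print(r,[n for n in np.nonzero(im[r,285:355]>140)[0][[0,-1]]+285])
for r in (270,290,320): print(r,[n for n in np.nonzero(im[r,285:355]<90)[0][[0,-1]]+285])
m=((a+b)/2+(e1+e2)/2)/2
units([m[0],m[1],90]);units([m[0],m[1],21])
E
```

```text
49.16960131015408 handle mid [ 461.536603   -218.34036739]
157.89673664682445 lid mid [ 462.16290861 -218.32469959] 15.145767434721993
190 [np.int64(304), np.int64(336)]
200 [np.int64(304), np.int64(336)]
340 [np.int64(295), np.int64(345)]
350 [np.int64(295), np.int64(345)]
360 [np.int64(295), np.int64(345)]
270 [np.int64(307), np.int64(331)]
290 [np.int64(307), np.int64(331)]
320 [np.int64(308), np.int64(331)]
units [-1.67 -0.02  3.01] minrows 3.0141883991547793 tcp [ 421.6 -228.5  165.5] rpy [ 1.7996e+02 -1.5000e-01 -1.6502e+02] j [-28.4  13.9  -9.7  66.6  -0.1 -43.4] sum 90.14 F [ 0.3  0.1 -0.6] w 85.3 g 0.0 t 18.25
units [-1.68 -0.03  5.77] minrows 5.774177893457894 tcp [ 421.6 -228.5  165.5] rpy [ 1.7996e+02 -1.5000e-01 -1.6502e+02] j [-28.4  13.9  -9.7  66.6  -0.1 -43.4] sum 90.14 F [ 0.3  0.1 -0.6] w 85.3 g 0.0 t 18.25
```

```bash
python3 -m creep '[{"translation":[-0.84,0,0.8],"twist":0},{"translation":[-0.84,0,0.8],"twist":0},{"translation":[0,0,1],"twist":0},{"translation":[0,0,1],"twist":0},{"translation":[0,0,1],"twist":0},{"translation":[0,0,0.8],"twist":0},{"translation":[0,0,0.4],"twist":0},{"translation":[0,0,0],"twist":0},{"translation":[0,0,0],"twist":0}]' 1
python3 -m creep '[{"translation":[0,0,0],"twist":0},{"translation":[0,0,0],"twist":0},{"translation":[0,0,0],"twist":0},{"translation":[0,0,0],"twist":0},{"translation":[0,0,0],"twist":0},{"translation":[0,0,0],"twist":0},{"translation":[0,0,0],"twist":0},{"translation":[0,0,0],"twist":0},{"translation":[0,0,0],"twist":0},{"translation":[0,0,0],"twist":0}]' 0 90
python3 -c "
from h import *
units([0,0,0])
f=cam('top')
s=cv2.imread('pics/top.png')
# canister geometry from initial top image
P=lambda r,c,z:back(f,(r,c),z)[:2].round(1)
S=lambda x,y:(130+y*.45-.3,160+x*.4-.3)
print('bore c',P(*S(215,238),84),'mark',P(*S(316,286),58),'near',P(*S(200,326),142),'far',P(*S(212,134),142))
"
```

```text
time: 19.0
ee_pos: [462.6, -218.3, 21.3]
eef_rot: [-180.0, -0.1, -165.0]
contact_force: [0.6, -0.6, 0.5]
width: 85.6
gripper_force: 0.0
time: 19.83
ee_pos: [464.0, -218.9, 22.9]
eef_rot: [-179.8, 0.1, -165.0]
contact_force: [-1.3, -0.5, 5.7]
width: 16.7
gripper_force: 90.4
units [15.67 13.26  0.86] minrows 15.667977345113991 tcp [ 464.  -218.9   22.9] rpy [-1.7985e+02  7.0000e-02 -1.6502e+02] j [-25.2  26.  -16.1  47.8  -0.1 -40.2] sum 89.85 F [-1.3 -0.5  5.7] w 16.7 g 90.4 t 19.8333
bore c [536.4 243. ] mark [485.5 139.2] near [431.6 245.1] far [646.1 242.1]
```

```bash
python3 - <<'E'
from h import *
f=cam('top');im=cv2.imread('pics/top.png').min(2).astype(np.float32)
def val(p): 
    r,c=proj(f,p);return cv2.getRectSubPix(im,(1,1),(c,r))[0,0]
# centre by bore radius: maximise contrast
best=max(((sum(val((x+53*np.cos(t),y+53*np.sin(t),84))-val((x+42*np.cos(t),y+42*np.sin(t),84)) for t in np.arange(0,6.28,.1)),x,y) for x in range(528,550,1) for y in range(234,256,1)))
print(best);x,y=best[1:]
for r in (54,60,66,72,78):
    v=np.array([val((x+r*np.cos(np.radians(t)),y+r*np.sin(np.radians(t)),84)) for t in range(360)])
    b=np.median(v)*.55;z=np.flatnonzero(np.diff((v<b).astype(int)));print(r,round(float(np.median(v))),z)
E
```

```text
(np.float32(9715.153), 536, 244)
54 212 [ 37 182 213 356]
60 211 [ 38 184 211 356]
66 209 [ 37 124 125 128 144 185 210 356]
72 207 [ 36 122 147 186 209 304 329 357]
78 205 [ 35 123 146 169 171 182 213 224 226 304 328]
```

```bash
python3 -m creep '[{"translation":[0,0,-0.4],"twist":0},{"translation":[0,0,-0.8],"twist":0},{"translation":[0,0,-1],"twist":0},{"translation":[0,0,-1],"twist":0},{"translation":[0,0,-1],"twist":0},{"translation":[0,0,-1],"twist":0},{"translation":[0,0,-1],"twist":0},{"translation":[0,0,-0.8],"twist":0},{"translation":[0,0,0],"twist":0}]'
python3 -m creep '[{"translation":[-0.2,0.43,0],"twist":0},{"translation":[-0.38,0.86,0],"twist":0},{"translation":[-0.38,0.86,0],"twist":0},{"translation":[-0.38,0.86,0],"twist":0},{"translation":[-0.38,0.86,0],"twist":0},{"translation":[-0.38,0.86,0],"twist":0},{"translation":[-0.38,0.86,0],"twist":0},{"translation":[-0.38,0.86,0],"twist":0},{"translation":[-0.38,0.86,0],"twist":0},{"translation":[-0.38,0.86,0],"twist":0},{"translation":[-0.38,0.86,0],"twist":0},{"translation":[-0.38,0.86,0],"twist":0},{"translation":[-0.38,0.86,0],"twist":0},{"translation":[-0.38,0.86,0],"twist":0},{"translation":[-0.38,0.86,0],"twist":0},{"translation":[-0.38,0.86,0],"twist":0},{"translation":[-0.38,0.86,0],"twist":0},{"translation":[-0.38,0.86,0],"twist":0},{"translation":[-0.38,0.86,0],"twist":0},{"translation":[-0.38,0.86,0],"twist":0}]'
python3 -m creep '[{"translation":[-0.2,0.43,0],"twist":-0.33},{"translation":[0,0,0],"twist":0},{"translation":[0,0,0],"twist":0}]'
python3 - <<'E'
from h import *
units([537,244,130])
snap('top','t2.png');C,im=snap('wrist','w4.png');np.savez('w4.npz',K=C[0],R=C[1],o=C[2])
E
```

```text
time: 20.58
ee_pos: [465.3, -219.2, 201.4]
eef_rot: [-179.6, 0.3, -165.0]
contact_force: [0.8, -0.8, -2.7]
width: 16.4
gripper_force: 89.2
time: 22.25
ee_pos: [532.2, 235.8, 193.4]
eef_rot: [-179.9, -0.3, -165.0]
contact_force: [0.3, -0.3, -3.4]
width: 16.7
gripper_force: 89.0
time: 22.5
ee_pos: [534.9, 246.3, 194.3]
eef_rot: [-179.8, -0.2, -162.9]
contact_force: [-0.4, 0.2, -2.7]
width: 16.7
gripper_force: 88.9
units [-0.06 -0.11  2.57] minrows 2.573824502965707 tcp [534.9 246.3 194.3] rpy [-179.84   -0.24 -162.94] j [24.8 25.1 10.9 76.1 -0.1  7.7] sum 90.26 F [-0.4  0.2 -2.7] w 16.7 g 88.9 t 22.5
```

View pics/w4.png

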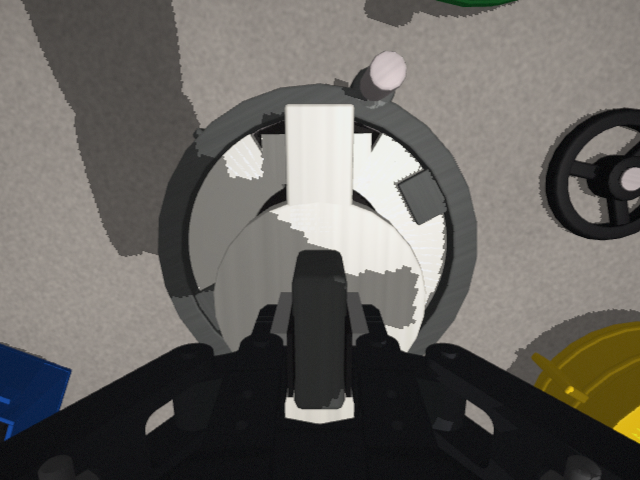

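The view shows the lid held over the canister: collar outline from columns 159 to 477, near peg at (388,68), narrow ear at column 320. Fit the collar's circle.

```bash
python3 - <<'E'
from h import *
from scipy.optimize import least_squares
f=np.load('w4.npz');C=(f['K'],f['R'],f['o']);im=cv2.GaussianBlur(cv2.imread('pics/w4.png').min(2).astype(np.float32),(3,3),0)
def val(p):
    r,c=proj(C,p);return float(cv2.getRectSubPix(im,(1,1),(c,r))[0,0])
c0=np.array([536,244.]);T=np.radians(np.r_[110:160:2,190:215:2,285:300:2])
for rad,z,sg in ((104,96,1),(88,96,0)):
    P=[];
    rr=np.arange(rad-9,rad+9,.5)
    for t in T:
        v=np.array([val((*(c0+r*np.array([np.cos(t),np.sin(t)])),z)) for r in rr]);g=np.diff(v)
        i=np.argmax(np.abs(g)) ;P.append([*(c0+rr[i]*np.array([np.cos(t),np.sin(t)])),np.abs(g[i])])
    P=np.array(P)
    s=least_squares(lambda c:np.hypot(P[:,0]-c[0],P[:,1]-c[1])-rad,c0,loss='soft_l1')
    s2=least_squares(lambda c:np.hypot(P[:,0]-c[0],P[:,1]-c[1])-c[2],[*c0,rad],loss='soft_l1')
    print(rad,s.x,s2.x,np.sqrt(np.mean(s.fun**2)))
n=back(C,(67,388),142)[:2];print('peg',n,np.hypot(*(n-s.x)),np.degrees(np.arctan2(*(n-s.x)[::-1]))%360)
s=env.read_state()['ee_pos'];z=s[2]-23+14
e=back(C,(104.5,319.7),z)[:2];print('ear end-tcp',np.hypot(*(e-s[:2])),e)
E
```

```text
104 [539.79349321 245.10251224] [537.60389903 245.19738417 102.11843333] 1.7110542971907896
88 [536.47022563 240.55516871] [529.59702431 241.56416301  81.97241773] 4.660331290010951
peg [429.4801278  247.13036522] 107.19195045281346 176.48324655780806
ear end-tcp 80.37909485839872 [458.18736783 223.008961  ]
```

```bash
python3 -m creep '[{"translation":[-0.08,-0.1,0.5],"twist":0},{"translation":[0,0,0.8],"twist":0},{"translation":[0,0,0.8],"twist":0},{"translation":[0,0,0.6],"twist":0},{"translation":[0,0,0.3],"twist":0},{"translation":[0,0,0],"twist":0},{"translation":[0,0,0],"twist":0}]'
python3 -m creep '[{"translation":[0,0,0.12],"twist":0},{"translation":[0,0,0.12],"twist":0},{"translation":[0,0,0.12],"twist":0},{"translation":[0,0,0.12],"twist":0},{"translation":[0,0,0],"twist":0}]'
```

```text
time: 23.18
ee_pos: [538.9, 243.6, 121.6]
eef_rot: [-179.9, -0.0, -163.1]
contact_force: [0.2, 0.9, -3.0]
width: 16.3
gripper_force: 89.0
time: 23.6
ee_pos: [538.6, 244.3, 108.8]
eef_rot: [-179.9, -0.1, -163.0]
contact_force: [-0.2, 0.5, -2.9]
width: 16.8
gripper_force: 89.0
```

```bash
python3 -m creep '[{"translation":[0,0,0.08],"twist":0},{"translation":[0,0,0.08],"twist":0},{"translation":[0,0,0.08],"twist":0},{"translation":[0,0,0],"twist":0}]'
python3 -c "
from h import *
units([537.5,244.5,100]);print(env.read_state()['moment'])"
```

```text
time: 23.93
ee_pos: [538.6, 244.3, 102.8]
eef_rot: [-179.9, -0.1, -163.0]
contact_force: [-0.1, 0.3, -3.1]
width: 16.4
gripper_force: 89.0
units [0.04 0.02 0.11] minrows 0.11280242953138445 tcp [538.6 244.3 102.8] rpy [-1.7990e+02 -6.0000e-02 -1.6304e+02] j [24.4 28.7  2.5 63.9 -0.1  7.5] sum 90.07 F [-0.1  0.3 -3.1] w 16.4 g 89.0 t 23.9333
[0.02379628 0.05039298 0.05713369]
```

```bash
python3 -m creep '[{"translation":[0,0,0.08],"twist":0},{"translation":[0,0,0.08],"twist":0},{"translation":[0,0,0],"twist":0}]'
python3 -m creep '[{"translation":[0,0,0.08],"twist":0},{"translation":[0,0,0.08],"twist":0},{"translation":[0,0,0],"twist":0}]'
```

```text
time: 24.18
ee_pos: [538.7, 244.2, 98.9]
eef_rot: [-179.9, -0.0, -163.0]
contact_force: [0.3, -0.4, -2.7]
width: 16.3
gripper_force: 89.0
time: 24.43
ee_pos: [538.7, 244.2, 94.9]
eef_rot: [-179.9, -0.0, -163.0]
contact_force: [-0.3, 0.1, -3.0]
width: 16.8
gripper_force: 89.0
```

Going in freely; continue to the seat.

```bash
python3 -m creep '[{"translation":[0,0,0.06],"twist":0},{"translation":[0,0,0.04],"twist":0},{"translation":[0,0,0],"twist":0}]'
python3 -m creep '[{"translation":[0,0,0.06],"twist":0},{"translation":[0,0,0.04],"twist":0},{"translation":[0,0,0],"twist":0}]'
python3 -c "
from h import *
snap('top','t3.png')"
```

```text
time: 24.68
ee_pos: [539.0, 244.4, 93.0]
eef_rot: [-179.9, 0.0, -163.0]
contact_force: [0.1, 0.6, -2.2]
width: 16.5
gripper_force: 89.4
time: 24.93
ee_pos: [539.1, 244.4, 92.9]
eef_rot: [-179.9, 0.1, -163.0]
contact_force: [-4.0, -1.8, 10.1]
width: 16.4
gripper_force: 91.2
```

Contact at exactly the home height (TCP 93, i.e. underside 70). Release, rise, and turn towards the near peg.

```bash
python3 -m creep '[{"translation":[0,0,0],"twist":0},{"translation":[0,0,0],"twist":0},{"translation":[0,0,0],"twist":0},{"translation":[0,0,0],"twist":0},{"translation":[0,0,-0.4],"twist":0},{"translation":[0,0,-0.8],"twist":0},{"translation":[0,0,-1],"twist":0},{"translation":[0,0,-1],"twist":0},{"translation":[0,0,-0.8],"twist":0},{"translation":[0,0,0],"twist":1},{"translation":[0,0,0],"twist":1},{"translation":[0,0,0],"twist":1.0},{"translation":[0,0,0],"twist":0},{"translation":[0,0,0],"twist":0}]' 1
python3 - <<'E'
from h import *
units([430,247,105])
C,im=snap('wrist','w5.png');np.savez('w5.npz',K=C[0],R=C[1],o=C[2])
E
```

```text
time: 26.15
ee_pos: [539.0, 244.6, 190.9]
eef_rot: [-179.9, 0.0, 179.1]
contact_force: [-0.2, -0.5, -0.1]
width: 85.2
gripper_force: 0.0
units [4.36 0.03 3.43] minrows 4.3647075864784455 tcp [539.  244.6 190.9] rpy [-1.7992e+02  5.0000e-02  1.7911e+02] j [24.5 25.3 10.7 75.4 -0.1 25.3] sum 89.99 F [-0.2 -0.5 -0.1] w 85.2 g 0.0 t 26.15
```

View pics/w5.png

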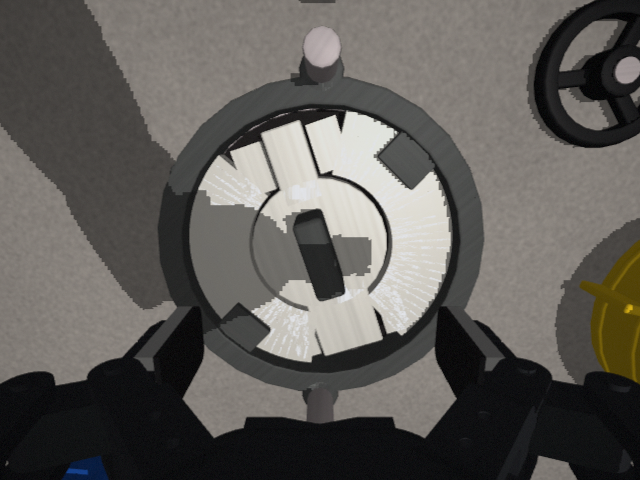

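The lid sits flush with both ears in their slots. The near peg, at (321,46), is straight ahead along the tool's +x.

```bash
python3 -c "
from h import *
f=np.load('w5.npz');C=(f['K'],f['R'],f['o']);p=back(C,(46,321.5),142);print(p,np.hypot(p[0]-538.5,p[1]-244.5))"
python3 -m creep '[{"translation":[0.4,0,0],"twist":0},{"translation":[0.8,0,0],"twist":0},{"translation":[1,0,0],"twist":0},{"translation":[1,0,0],"twist":0},{"translation":[0.8,0,0],"twist":0},{"translation":[0.36,0.03,0],"twist":0},{"translation":[0,0,0.5],"twist":0},{"translation":[0,0,1],"twist":0},{"translation":[0,0,1],"twist":0},{"translation":[0,0,0.7],"twist":0},{"translation":[0,0,0.2],"twist":0},{"translation":[0,0,0],"twist":0}]' 1
python3 -m creep '[{"translation":[0,0,0],"twist":0},{"translation":[0,0,0],"twist":0},{"translation":[0,0,0],"twist":0},{"translation":[0,0,0],"twist":0},{"translation":[0,0,0],"twist":0},{"translation":[0,0,0],"twist":0},{"translation":[0,0,0],"twist":0},{"translation":[0,0,0],"twist":0},{"translation":[0,0,0],"twist":0},{"translation":[0,0,0],"twist":0}]' 0 30
```

```text
[430.69214438 247.6357905  142.        ] 107.85345110784499
time: 27.2
ee_pos: [429.3, 246.6, 104.0]
eef_rot: [-179.8, -0.1, 179.0]
contact_force: [0.2, 0.3, 0.1]
width: 85.3
gripper_force: 0.0
time: 28.03
ee_pos: [430.3, 247.3, 106.1]
eef_rot: [-179.9, 0.1, 179.0]
contact_force: [-0.1, -0.5, 5.6]
width: 17.1
gripper_force: 29.2
```

```bash
python3 -m creep '[{"translation":[0,-0.11,0],"twist":-0.25},{"translation":[-0.006,-0.226,0],"twist":-0.5},{"translation":[-0.006,-0.226,0],"twist":-0.5},{"translation":[-0.006,-0.226,0],"twist":-0.5},{"translation":[-0.006,-0.226,0],"twist":-0.5},{"translation":[-0.006,-0.226,0],"twist":-0.5},{"translation":[-0.006,-0.226,0],"twist":-0.5},{"translation":[-0.006,-0.226,0],"twist":-0.5},{"translation":[0,0,0],"twist":0}]'
python3 -c "
from h import *
units([0,0,0]);p=env.read_state()['ee_pos'];print(np.hypot(p[0]-538.5,p[1]-244.5),np.degrees(np.arctan2(p[1]-244.5,p[0]-538.5))%360)"
```

```text
time: 28.78
ee_pos: [438.0, 205.2, 106.1]
eef_rot: [-179.9, 0.0, -158.5]
contact_force: [-1.2, -1.2, 6.1]
width: 17.1
gripper_force: 29.5
units [19.31 -1.21  4.23] minrows 19.31069558711129 tcp [438.  205.2 106.1] rpy [-1.7989e+02  5.0000e-02 -1.5850e+02] j [ 25.2  17.4 -14.6  58.   -0.1   3.7] sum 89.96 F [-1.2 -1.2  6.1] w 17.1 g 29.5 t 28.7833
107.96406854726888 201.36421418515022
```

```bash
python3 -m creep '[{"translation":[-0.006,-0.226,0],"twist":-0.5},{"translation":[-0.006,-0.226,0],"twist":-0.5},{"translation":[-0.006,-0.226,0],"twist":-0.5},{"translation":[-0.006,-0.226,0],"twist":-0.5},{"translation":[-0.006,-0.226,0],"twist":-0.5},{"translation":[-0.006,-0.226,0],"twist":-0.5},{"translation":[-0.006,-0.226,0],"twist":-0.5},{"translation":[-0.006,-0.226,0],"twist":-0.5},{"translation":[-0.006,-0.226,0],"twist":-0.5},{"translation":[-0.006,-0.226,0],"twist":-0.5},{"translation":[-0.006,-0.226,0],"twist":-0.5},{"translation":[-0.006,-0.226,0],"twist":-0.5},{"translation":[0,0,0],"twist":0}]'
python3 -m creep '[{"translation":[0,-0.1,0],"twist":-0.22},{"translation":[0,-0.1,0],"twist":-0.22},{"translation":[0,0,0],"twist":0}]'
python3 -c "
from h import *
p=env.read_state()['ee_pos'];print(np.hypot(p[0]-538.5,p[1]-244.5),np.degrees(np.arctan2(p[1]-244.5,p[0]-538.5))%360)"
```

```text
time: 29.87
ee_pos: [480.7, 153.2, 106.1]
eef_rot: [-179.8, -0.1, -122.5]
contact_force: [0.5, -2.9, 5.4]
width: 17.6
gripper_force: 29.6
time: 30.12
ee_pos: [484.5, 150.9, 106.1]
eef_rot: [-179.9, -0.1, -119.9]
contact_force: [-1.7, -2.0, 6.0]
width: 17.1
gripper_force: 29.6
108.063156889056 239.99664510542223
```

Still free; creep on until the stop is felt.

```bash
for i in 1; do :; done
python3 -m creep '[{"translation":[0,-0.1,0],"twist":-0.22},{"translation":[0,-0.1,0],"twist":-0.22},{"translation":[0,0,0],"twist":0}]'
python3 -m creep '[{"translation":[0,-0.08,0],"twist":-0.18},{"translation":[0,0,0],"twist":0}]'
```

```text
time: 30.37
ee_pos: [488.8, 148.5, 106.1]
eef_rot: [-179.9, -0.1, -117.3]
contact_force: [0.1, -2.6, 5.8]
width: 17.3
gripper_force: 29.6
time: 30.53
ee_pos: [490.5, 147.7, 106.1]
eef_rot: [-179.9, -0.1, -116.2]
contact_force: [-1.5, -1.8, 4.8]
width: 17.3
gripper_force: 29.6
```

```bash
python3 -m creep '[{"translation":[0,-0.08,0],"twist":-0.18},{"translation":[0,0,0],"twist":0}]'
python3 -m creep '[{"translation":[0,-0.08,0],"twist":-0.18},{"translation":[0,0,0],"twist":0}]'
python3 -c "
from h import *
p=env.read_state()['ee_pos'];print(np.degrees(np.arctan2(p[1]-244.5,p[0]-538.5))%360)"
```

```text
time: 30.7
ee_pos: [492.2, 146.8, 106.1]
eef_rot: [-179.9, -0.1, -115.1]
contact_force: [-2.2, -2.0, 4.9]
width: 17.0
gripper_force: 29.6
time: 30.87
ee_pos: [492.3, 146.9, 106.0]
eef_rot: [179.9, -0.1, -114.0]
contact_force: [-6.2, 0.7, 9.1]
width: 17.1
gripper_force: 30.0
244.64722799649397
```

```bash
python3 -m creep '[{"translation":[0,-0.06,0],"twist":0},{"translation":[0,0,0],"twist":0}]'
python3 -m creep '[{"translation":[0,0,0],"twist":0},{"translation":[0,0,0],"twist":0},{"translation":[0,0,0],"twist":0},{"translation":[0,0,0],"twist":0},{"translation":[0,0,0],"twist":0},{"translation":[0,0,-0.5],"twist":0},{"translation":[0,0,-1],"twist":0},{"translation":[0,0,-1],"twist":0},{"translation":[0,0,-1],"twist":0},{"translation":[0,0,-1],"twist":0},{"translation":[0.8,0,0],"twist":0},{"translation":[0.8,0,0],"twist":0},{"translation":[0.8,0,0],"twist":0},{"translation":[0.8,0,0],"twist":0},{"translation":[0.8,0,0],"twist":0},{"translation":[0.8,0,0],"twist":0},{"translation":[0.8,0,0],"twist":0},{"translation":[0,0,0],"twist":0},{"translation":[0,0,0],"twist":0}]' 1
python3 - <<'E'
from h import *
units([0,0,0])
snap('top','t4.png')
C,im=snap('wrist','w6.png');np.savez('w6.npz',K=C[0],R=C[1],o=C[2])
a=cv2.imread('pics/t4.png')[170:310,170:330];b=cv2.imread('pics/w6.png')
cv2.imwrite('pics/v.png',np.hstack([cv2.resize(a,(400,350)),cv2.resize(b,(400,350))]))
E
```

```text
time: 31.03
ee_pos: [492.3, 146.9, 106.0]
eef_rot: [179.7, -0.1, -114.0]
contact_force: [-10.0, 3.0, 11.5]
width: 17.0
gripper_force: 30.5
time: 32.62
ee_pos: [438.1, 17.6, 218.3]
eef_rot: [-179.9, -0.0, -114.1]
contact_force: [0.3, -0.6, -0.7]
width: 85.1
gripper_force: 0.0
units [ 7.8  15.71  8.72] minrows 15.71473105696336 tcp [438.1  17.6 218.3] rpy [-1.7992e+02 -4.0000e-02 -1.1414e+02] j [  2.4   7.2  -9.9  72.9  -0.1 -63.5] sum 89.95 F [ 0.3 -0.6 -0.7] w 85.1 g 0.0 t 32.6167
```

View pics/v.png

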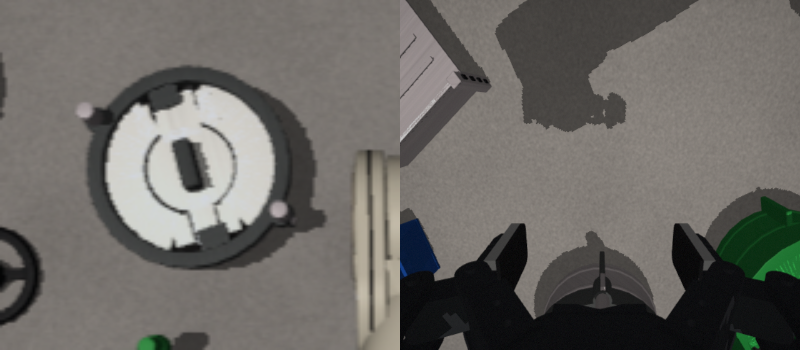

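The top view shows the tabs over both ears (crop 165,97 and 213,235) and the near peg over the locked mark. The robot is clear, so I'm handing the job in.

```bash
python3 -c "
from workcell import env
print(env.finish_job())"
```

```text
the job is handed in; nothing more can be done
None
```

The lid is home in the canister with its narrow ear in the narrow slot, the collar is at its stop at the locked mark, the robot is clear, and the job was handed in at about 33 s (no verdict was returned).

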